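# Close the last culture jar with the lid that fits

### The arm

A 6-joint arm with a two-finger parallel gripper is mounted at the origin on the work surface. World frame = base frame: x ahead of the robot, y to its left, z up, the work surface at z = 0. Lengths are in m, angles in rad, forces in N, time in s.
With the tool pointing down it reaches from about 0.375 to 0.75 m from the base axis. Payload 9 kg.
Tool frame: the origin (TCP) lies at the very end of the fingers, on their centre line; the grasp point (between the pads) lies 19 mm behind it; x points along the fingers, y is the direction in which the jaws open and shut, and the axes are right-handed (so a half turn about x gives the same grasp; the last joint's range is limited). The gripper opens to 85 mm and grips with 20 to 120 N. Pads are 22 mm wide; open, the fingers measure 114 mm over their backs; the gripper's body (76 mm by 85 mm) begins 54 mm behind the grasp point. The pads swing forward as they close: fully open they stand 13 mm farther back than shut.
Start: joints at [-1.532, 0.104, 0.097, 1.564, 0, 1.353], TCP at [0.152, -0.58, 0.231] pointing down, gripper open.
Joint ranges: [-2.99, 2.99], [-0.84, 1.86], [-1.1, 1.16], [-1.84, 2.11], [-1.51, 1.56], [-3.14, 3.14]. Speed limits (rad/s): [2.22, 2.22, 2.57, 3.14, 3.14, 3.14].

### API

Orientations are given as a unit quaternion [x, y, z, w].
In Python, from workcell import r gives the robot as it stands. Calls block until the motion is done:
- r.reach(position, orientation): joint-space move of the TCP to a pose.
- r.move_straight(position, frame=None, rate=0.15, guard=None): straight line of the TCP; frame=None keeps the orientation; rate is the mean speed in m/s. With guard (N) it stops when the force on the tool has changed by that much, and returns True; else False.
- r.move_j(angles): joint-space move.
- r.ungrasp() and r.clamp(f_grip=None): open the fingers fully, or close them until they stop; f_grip is the grip in N (None keeps the last).
- r.wait(seconds).
- r.inverse_kinematics(position, orientation): joint angles nearest the present ones, or None.
- r.grab_frame(name): name is "scene" or "top"; returns (picture, depth): 400x640x3 uint8, red, green, blue; 400x640 float32, m along the optical axis (not along the pixel's ray), 0 where there is no reading.
- r.camera_info(name): a dict with "fov_y" (degrees; the focal length in pixels is half the picture's height over the tangent of half this angle, whatever the lens; pixels are square), "cx", "cy" (the principal point, pixels), "R" (3x3) and "t" (3): a world point X has camera coordinates R X + t. Camera axes: x right, y down, z forward; pixel columns grow to the right and rows downward; lengths in m; the calibration is good to about 2 mm. A picture is of the moment at which its call begins. camera_info takes no time and is no camera call.
A pose or a line that the arm cannot do raises r.PlanningError and nothing moves.
- r.hand_in(): hands the job in, once; it reports no verdict.
Readings, each from a call of its own:
- r.current_clock(): time.
- r.current_q(): joint angles.
- r.current_joint_vel(): joint speeds.
- r.current_joint_efforts(): joint torques, N m.
- r.current_eef_pos(): TCP position.
- r.current_eef_rot(): TCP orientation.
- r.current_wrist_force(): force on the tool from outside, world axes, zero at the start.
- r.current_moment(): the same for the moment, N m.
- r.current_width(): opening from 0.0 (shut) to 1.0 (fully open).
Only numpy, scipy, OpenCV 4.12 (cv2) and the standard library are available. Lean on these libraries where they do the work, as an engineer would, in place of code of your own. Each camera call takes 0.05 s, during which the arm holds its last target. There are 200 camera calls.

### The job

One of the four culture jars on the shaker is still open. One of the two wide blue lids on the bench has its thread, so try them on: set a lid on the mouth and turn it clockwise, and screw the one that fits fully home, tight and level on the rim, then let go of it. Leave the other lids lying flat on the bench, top up, and do not disturb the other things on the bench.

Things in the scene. Friction and masses are not known exactly. Their poses are not given: they have to be found in the camera images.
- lid_1: a blue round screw lid, 66 mm wide, 24 mm high, top up on the bench, about 40 g; the other wide lid looks the same, but only one of them fits the open jar. Skirt 20 mm deep and 60 mm wide inside, with a thread; top 4 mm thick. Origin: centre of its lower edge, z up; its +x runs along the white stripe on the top, from the centre outwards; if it fits, one of its four lugs lies under it
- lid_2: a blue round screw lid, 66 mm wide, 24 mm high, top up on the bench, about 40 g; the other wide lid looks the same, but only one of them fits the open jar. Skirt 20 mm deep and 60 mm wide inside, with a thread; top 4 mm thick. Origin: centre of its lower edge, z up; its +x runs along the white stripe on the top, from the centre outwards; if it fits, one of its four lugs lies under it
- small_lid: a blue screw lid of another kind, 48 mm in diameter, 20 mm high, without stripe, lying top up on the bench; too small for the jar. Origin: centre of its underside, z up
- open_jar: the open jar: white plastic, 76 mm wide, 94 mm to the shoulder, 120 mm to the rim, held fast in a spring clamp on the shaker. Origin: centre of its underside, z up. Four red marks on its shoulder and side, along its +x, +y, -x and -y axes. The neck (49 mm wide, 57 mm over the threads) stands 26 mm above the shoulder
- jar_mouth (a point): centre of the open jar's rim, 120 mm above the jar's underside and 250 mm above the bench; axes as the jar's. A lid is home when its inside touches the rim: its lower edge is then 20 mm below this point and its top 4 mm above. The wide lid that does not fit only rests on the threads, about 10 mm higher than that, however it is turned
- thread_entry (a point): one of the jar's four thread entries, 90 degrees apart: at the four red marks; this one at the jar's +x, 28 mm from its axis, 13 mm below the rim. With its stripe over an entry the lid that fits rests about 3 mm above home, and clockwise from above (lead 28 mm a turn) it is home and tight after some 70 degrees. Set on elsewhere it rests up to 10 mm above home until turned clockwise to the next entry
- shaker: white orbital shaker, 300 x 300 mm, fixed on the bench. Origin: centre of its underside, z up, +x away from its control panel. Its platform's top, 130 mm above the bench, carries four jars at +-60 mm from the centre in x and y. The three closed jars are like the open one, with blue lids 66 mm wide, tops 254 mm above the bench, all fixed
- petri_dish: a closed petri dish, 90 mm in diameter, 16 mm high. Origin: centre of its underside. Leave it alone
- bulb: an orange pipette bulb lying on its side, 75 mm long along its x, 44 mm thick. Origin: on the bench below its thick part. Leave it alone
- beaker: a glass beaker, 68 mm in diameter, 90 mm high. Origin: centre of its underside. Leave it alone
- flask_1: a conical flask with a foil cap, 82 mm in diameter at the foot, 139 mm high. Origin: centre of its underside. Leave it alone
- flask_2: another conical flask like flask_1. Leave it alone
- slide_box: a grey and green box of slides, 87 x 102 x 32 mm. Origin: centre of its underside. Leave it alone
Mind the look-alikes: they are no part of the job. Leave any black or orange look-alike of the lid_1 alone.

How it is judged:
By the outcome, as a careful person would: the job done as asked, in the order asked, and still so for the second after the job is handed in, with the robot touching nothing.
It also fails if it takes over 72 s, if anything falls off the work surface, if the arm or the gripper's body presses on something with over 40 N, if the wrist force passes 120 N, or if a joint passes its speed limit or range.

## Working session

There is one attempt and no reset: what is moved stays moved. The work goes in short steps, each a Python script; the robot and the scene stay as the last script left them, time stands still between calls to the robot, and variables do not carry over. Pictures are saved under pics/ and viewed, about 8 in all and at most 12, crops included, and the job is handed in when it is done.

```bash
mkdir -p pics; ls; python3 - <<'E'
from workcell import r
import cv2,numpy as np
for n in("scene","top"):
    p,d=r.grab_frame(n); cv2.imwrite(f"pics/{n}0.png",p[:,:,::-1]); np.savez(f"pics/{n}0.npz",p=p,d=d)
    i=r.camera_info(n); print(n,i,(d==0).mean())
print(r.current_eef_rot(),r.current_clock())
E
```

```text
pics
scene {'fov_y': 45.79220198890893, 'cx': 322.3640602604655, 'cy': 199.5516949762462, 'R': array([[-0.47736689,  0.87864669,  0.01004276],
       [ 0.45477662,  0.25682618, -0.85277109],
       [-0.75186374, -0.40251747, -0.52218828]]), 't': array([ 0.33842669, -0.09597901,  1.67823227])} 0.01608203125
top {'fov_y': 42.952006582835985, 'cx': 312.911503564181, 'cy': 207.20876747345386, 'R': array([[-0.0207715 , -0.99977575,  0.00412347],
       [-0.98218657,  0.01963529, -0.18687962],
       [ 0.18675675, -0.00793179, -0.98237417]]), 't': array([-0.04900541,  0.57375844,  1.52048845])} 0.00394921875
[ 0.70130884  0.09094714 -0.70126375  0.09013148] 0.1
```

View pics/top0.png

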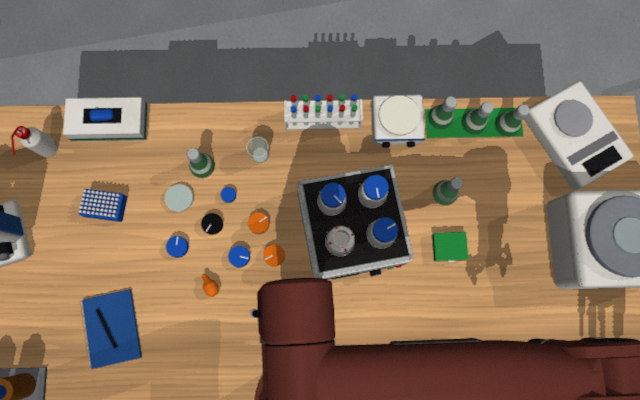

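View pics/scene0.png

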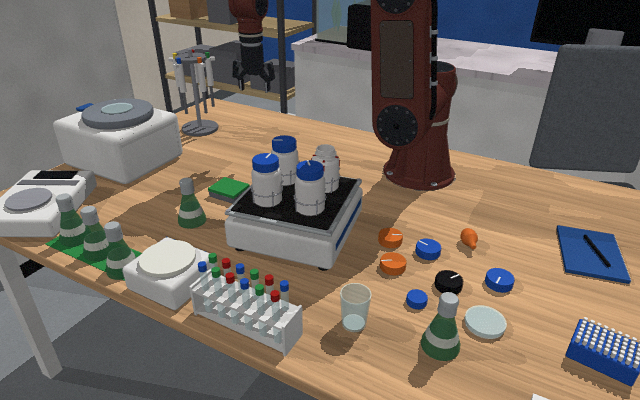

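The top view shows the wide blue lids at (177,246) and (239,257), and the open jar (no lid, red marks) at (340,238). These could be mistaken for the lids: small blue (228,194), black (212,224), orange (259,222) and (274,255), and the closed jars' lids at (332,195), (375,188) and (383,232). I choose the two wide blue lids with stripes, then measure and check them in a close crop.

```bash
cat > h.py <<'E'
from workcell import r
import numpy as np, cv2
from scipy.optimize import least_squares
def cam(n):
    i=r.camera_info(n); return 200/np.tan(np.radians(i["fov_y"])/2),i["cx"],i["cy"],np.array(i["R"]),np.array(i["t"])
def world(n,d):
    f,cx,cy,R,t=cam(n); v,u=np.mgrid[:400,:640]
    return (np.stack([(u-cx)/f*d,(v-cy)/f*d,d],-1)-t)@R
def on_plane(n,uv,z):
    f,cx,cy,R,t=cam(n); uv=np.atleast_2d(uv).astype(float)
    w=np.c_[(uv[:,0]-cx)/f,(uv[:,1]-cy)/f,np.ones(len(uv))]@R; c=-R.T@t
    return c+w*((z-c[2])/w[:,2])[:,None]
def pix(n,X):
    f,cx,cy,R,t=cam(n); c=np.atleast_2d(X)@R.T+t
    return np.c_[f*c[:,0]/c[:,2]+cx,f*c[:,1]/c[:,2]+cy]
def circ(P):
    s=least_squares(lambda a:np.hypot(P[:,0]-a[0],P[:,1]-a[1])-a[2],[*P.mean(0)[:2],.03],loss="soft_l1",f_scale=.002).x
    return s
E
python3 - <<'E'
from h import *
for n,crops in(("top",[(145,170,140,105),(295,165,120,105)]),("scene",[(370,220,160,110),(240,130,130,110)])):
    z=np.load(f"pics/{n}0.npz"); p,d=z["p"],z["d"]; W=world(n,d)
    hsv=cv2.cvtColor(p,cv2.COLOR_RGB2HSV)
    blue=((hsv[...,0]>100)&(hsv[...,0]<125)&(hsv[...,1]>130)&(hsv[...,2]>60)).astype(np.uint8)
    blue=cv2.morphologyEx(blue,cv2.MORPH_CLOSE,np.ones((5,5)))
    k,l,st,c=cv2.connectedComponentsWithStats(blue)
    for i in range(1,k):
        if 60<st[i,4]<1500:
            m=l==i; zz=np.percentile(W[m][:,2],80); top=m&(abs(W[...,2]-zz)<.004)
            P=W[top]; C,rad=cv2.minEnclosingCircle(P[:,:2].astype(np.float32))
            if rad>.06: continue
            # stripe: bright low saturation pixels on top
            s=top&(hsv[...,1]<120)&(hsv[...,2]>120); S=W[s]
            a=np.degrees(np.arctan2(*(S[:,:2].mean(0)-C)[::-1])) if len(S) else None
            print(n,c[i].round(1),"z",zz.round(4),"C",np.round(C,4),"mean",P.mean(0).round(4),"r",round(rad,4),"n",len(P),"stripe",len(S),a, np.round(np.hypot(*(S[:,:2].mean(0)-C)),4) if len(S) else '')
    m=(W[...,2]>.243)&(W[...,2]<.256)&(hsv[...,1]<90)
    k,l,st,c=cv2.connectedComponentsWithStats(m.astype(np.uint8))
    for i in range(1,k):
        if st[i,4]>30:
            P=W[l==i]; print(n,"rim?",c[i].round(1),P.mean(0).round(4),circ(P).round(4),st[i,4])
    red=((hsv[...,0]<8)|(hsv[...,0]>172))&(hsv[...,1]>110)&(hsv[...,2]>80)&(W[...,2]>.15)&(W[...,2]<.26)
    k,l,st,c=cv2.connectedComponentsWithStats(red.astype(np.uint8))
    for i in range(1,k):
        if st[i,4]<60 : print(n,"red",c[i].round(1),st[i,4],W[l==i].mean(0).round(4))
    im=[cv2.resize(p[y:y+h,x:x+w],(390,290),interpolation=cv2.INTER_CUBIC) for x,y,w,h in crops]
    globals()[n+"_"]=np.hstack(im)
cv2.imwrite("pics/crop0.png",np.vstack([top_,scene_])[:,:,::-1])
E
```

```text
top [100.5 114.6] z 0.0935 C [0.8783 0.6037] mean [0.8738 0.6095 0.093 ] r 0.0303 n 81 stripe 0 None 
top [375.8 186.4] z 0.2565 C [ 0.5877 -0.2296] mean [ 0.5877 -0.23    0.2554] r 0.0337 n 321 stripe 15 -165.6274797102108 0.0176
top [332.7 194.3] z 0.2571 C [ 0.5685 -0.1118] mean [ 0.5685 -0.1128  0.256 ] r 0.033 n 292 stripe 17 -132.02202454986818 0.0174
top [227.9 194.2] z 0.0235 C [0.6261 0.209 ] mean [0.6268 0.2098 0.0226] r 0.0234 n 94 stripe 0 None 
top [ 10.3 223.9] z 0.1403 C [0.5294 0.838 ] mean [0.5287 0.8366 0.14  ] r 0.0257 n 25 stripe 0 None 
top [385.  229.2] z 0.2567 C [ 0.4701 -0.2497] mean [ 0.4698 -0.2506  0.2556] r 0.0333 n 340 stripe 16 -60.050860429824205 0.0201
top [176.8 246.1] z 0.0279 C [0.4639 0.366 ] mean [0.4646 0.3658 0.0269] r 0.0324 n 192 stripe 16 -2.6829176688833125 0.0207
top [238.8 256. ] z 0.0275 C [0.4287 0.1738] mean [0.429  0.1729 0.0265] r 0.0323 n 194 stripe 13 -100.43386371610464 0.019
top [  2.  392.1] z 0.1511 C [0.0603 0.7984] mean [0.0609 0.796  0.1515] r 0.0117 n 14 stripe 0 None 
top rim? [340.  237.2] [ 0.4525 -0.1301  0.249 ] [ 0.45
[... 2760 characters left out ...]
ed [323.3 160.7] 3 [ 0.4781 -0.1251  0.2253]
scene red [339. 161.] 3 [ 0.4372 -0.099   0.2128]
scene red [339.  164.5] 2 [ 0.4423 -0.0961  0.2052]
scene red [324. 166.] 1 [ 0.4873 -0.118   0.2154]
scene red [225. 259.] 1 [ 0.8622 -0.1556  0.1512]
scene red [227.5 258. ] 2 [ 0.8559 -0.1541  0.1501]
scene red [227. 260.] 1 [ 0.8623 -0.1503  0.1505]
scene red [229. 261.] 1 [ 0.8625 -0.1448  0.1502]
scene red [230. 274.] 1 [ 0.8952 -0.1167  0.1502]
scene red [226. 276.] 1 [ 0.9041 -0.1199  0.1502]
scene red [228. 276.] 1 [ 0.902  -0.1165  0.15  ]
scene red [231.  276.5] 2 [ 0.9006 -0.1099  0.1504]
scene red [267. 276.] 1 [ 0.8633 -0.0469  0.1501]
scene red [276. 294.] 1 [ 0.8991 -0.0014  0.1503]
```

View pics/crop0.png

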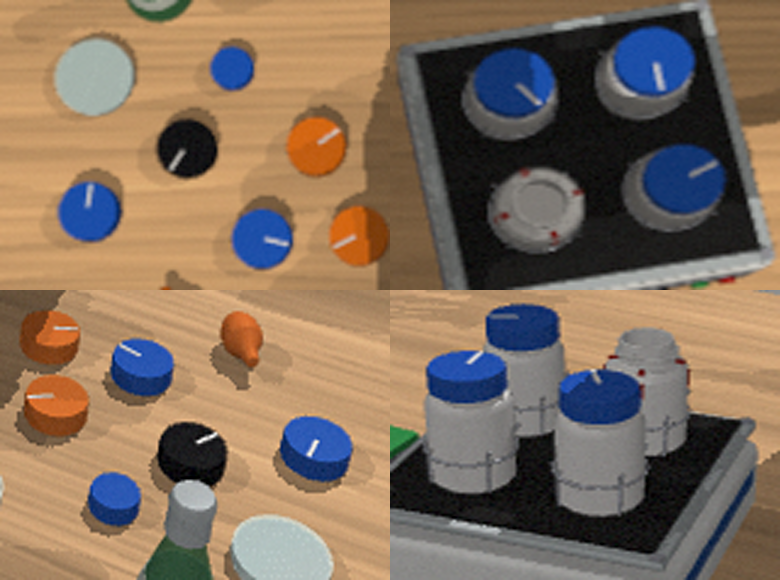

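The crops show two wide blue lids with stripes, A (0.465, 0.366) and B (0.430, 0.174). The open jar is at (0.4515, -0.132), and both cameras and the grid of closed jars agree to about 2 mm. Its red marks are at about 18° + 90k. I'll start with B, and check IK before moving.

```bash
cat >> h.py <<'E'
from scipy.spatial.transform import Rotation as Ro
def q(psi):
    c,s=np.cos(np.radians(psi)),np.sin(np.radians(psi))
    return Ro.from_matrix(np.array([[0,c,s],[0,s,-c],[-1,0,0]])).as_quat()
def psi():
    m=Ro.from_quat(r.current_eef_rot()).as_matrix(); return np.degrees(np.arctan2(m[1,1],m[0,1]))
def st(s=""):
    print(s,"t",round(r.current_clock(),2),"p",np.round(r.current_eef_pos(),4),"psi",psi().round(1),"F",np.round(r.current_wrist_force(),1),"M",np.round(r.current_moment(),2),"w",round(r.current_width(),3),"q6",round(r.current_q()[5],2))
A=np.array([.465,.366]); B=np.array([.430,.1736]); J=np.array([.4517,-.132])
E
python3 - <<'E'
from h import *
st()
def t(n,p,ps):
    for a in ps:
        k=r.inverse_kinematics(p,q(a)); print(n,p,a,None if k is None else np.round(k,2))
t("up",[.152,-.58,.4],[psi()])
for z in(.35,-.004):
  t("B",[*B,z],[0,180]); t("A",[*A,z],[0,180,90,-90])
for z in(.36,.23): t("J",[*J,z],[41,-50,130,-140,-139,221])
E
```

```text
t 0.1 p [ 0.1524 -0.58    0.2306] psi -75.3 F [-0.1 -0.1  0.6] M [-0.04  0.01 -0.04] w 1.002 q6 1.35
up [0.152, -0.58, 0.4] -75.28707720682338 [-1.53  0.23  0.56  1.89  0.    1.35]
B [np.float64(0.43), np.float64(0.1736), 0.35] 0 [ 0.1  -0.24 -0.01  1.8   0.    1.67]
B [np.float64(0.43), np.float64(0.1736), 0.35] 180 [ 0.1  -0.24 -0.01  1.8   0.   -1.47]
A [np.float64(0.465), np.float64(0.366), 0.35] 0 [0.45 0.15 0.36 1.79 0.   2.02]
A [np.float64(0.465), np.float64(0.366), 0.35] 180 [ 0.45  0.15  0.36  1.79  0.   -1.12]
A [np.float64(0.465), np.float64(0.366), 0.35] 90 [0.45 0.15 0.36 1.79 0.   0.45]
A [np.float64(0.465), np.float64(0.366), 0.35] -90 [ 0.45  0.15  0.36  1.79  0.   -2.7 ]
B [np.float64(0.43), np.float64(0.1736), -0.004] 0 [ 0.1  -0.22 -0.65  1.14  0.    1.67]
B [np.float64(0.43), np.float64(0.1736), -0.004] 180 [ 0.1  -0.22 -0.65  1.14  0.   -1.47]
A [np.float64(0.465), np.float64(0.366), -0.004] 0 [ 0.45  0.18 -0.26  1.14  0.    2.02]
A [np.float64(0.465), np.float64(0.366), -0.004] 180 [ 0.45  0.18 -0.26  1.14  0.   -1.12]
A [np.float64(0.465), np.float64(0.366), -
[... 532 characters left out ...]
at64(-0.132), 0.36] -139 [-0.56 -0.21  0.03  1.81  0.   -2.85]
J [np.float64(0.4517), np.float64(-0.132), 0.36] 221 [-0.56 -0.21  0.03  1.81  0.   -2.85]
J [np.float64(0.4517), np.float64(-0.132), 0.23] 41 [-0.56 -0.29 -0.28  1.58  0.    0.29]
J [np.float64(0.4517), np.float64(-0.132), 0.23] -50 [-0.56 -0.29 -0.28  1.58  0.    1.88]
J [np.float64(0.4517), np.float64(-0.132), 0.23] 130 [-0.56 -0.29 -0.28  1.58  0.   -1.26]
J [np.float64(0.4517), np.float64(-0.132), 0.23] -140 [-0.56 -0.29 -0.28  1.58  0.   -2.83]
J [np.float64(0.4517), np.float64(-0.132), 0.23] -139 [-0.56 -0.29 -0.28  1.58  0.   -2.85]
J [np.float64(0.4517), np.float64(-0.132), 0.23] 221 [-0.56 -0.29 -0.28  1.58  0.   -2.85]
```

```bash
python3 - <<'E'
from h import *
r.move_straight([.152,-.58,.38],rate=.3)
r.reach([*B,.36],q(0)); st("above")
r.move_straight([*B,.06],rate=.25)
g=r.move_straight([*B,-.004],rate=.08,guard=6); st(f"down {g}")
r.clamp(40); st("grip")
r.move_straight([*B,.06],rate=.1); st("lift")
p,d=r.grab_frame("scene"); cv2.imwrite("pics/s1.png",cv2.resize(p[150:320,320:560],(720,510))[:,:,::-1])
E
```

```text
above t 3.57 p [0.4303 0.1731 0.3599] psi -0.1 F [ 0.1 -0.8  0.1] M [-0.02 -0.01  0.03] w 1.002 q6 1.67
down False t 5.87 p [ 0.4304  0.1737 -0.0035] psi 0.0 F [ 0.2 -0.3  1.1] M [ 0.01 -0.01 -0.02] w 1.003 q6 1.67
grip t 6.2 p [ 0.4306  0.1737 -0.003 ] psi 0.0 F [-2.1 -0.3  5.2] M [-0.07  0.5   0.05] w 0.758 q6 1.67
lift t 6.99 p [0.4297 0.1736 0.0594] psi -0.0 F [-0.3 -0.1 -0.4] M [0.02 0.03 0.04] w 0.754 q6 1.67
```

View pics/s1.png

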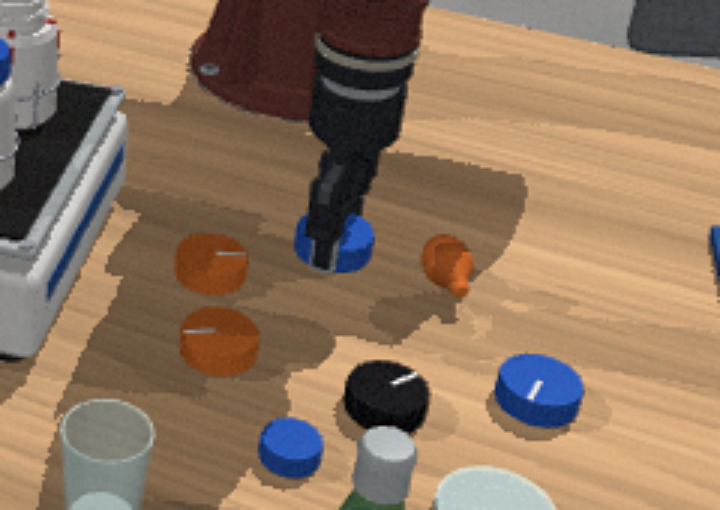

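Lid B is held off the bench with nothing else disturbed. Next I check how it is centred in the jaws by comparing its silhouette with a projected model, including its column extents.

```bash
python3 - <<'E'
from h import *
def ext(p,roi):
    hsv=cv2.cvtColor(p,cv2.COLOR_RGB2HSV); m=np.zeros((400,640),np.uint8)
    b=(hsv[...,0]>100)&(hsv[...,0]<125)&(hsv[...,1]>130)&(hsv[...,2]>50)
    x,y,w,h=roi; m[y:y+h,x:x+w]=b[y:y+h,x:x+w]; v,u=np.nonzero(m); return u.min(),u.max()+1,v.min(),v.max()+1,len(u)
def pred(c,z):
    a=np.linspace(0,2*np.pi,90); P=np.concatenate([np.c_[c[0]+.033*np.cos(a),c[1]+.033*np.sin(a),np.full(90,zz)] for zz in(z,z+.024)])
    uv=pix("scene",P); return uv.min(0).round(1),uv.max(0).round(1)
z=np.load("pics/scene0.npz"); print("bench",ext(z["p"],(410,230,35,40)),pred(B,0))
p,d=r.grab_frame("scene"); e=r.current_eef_pos(); print("held",ext(p,(410,210,40,40)),pred(e[:2],e[2]+.003)); 
print("dpix/dy",pix("scene",[[.43,.18,.07],[.43,.17,.07]]))
E
```

```text
bench (np.int64(416), np.int64(441), np.int64(239), np.int64(260), 424) (array([415.3, 238.3]), array([441.3, 260.4]))
held (np.int64(418), np.int64(445), np.int64(221), np.int64(241), 242) (array([418. , 219.4]), array([444.7, 241.4]))
dpix/dy [[433.35560589 232.28061767]
 [429.66934055 231.20220952]]
```

```bash
cat >> h.py <<'E'
def onto(ps,z=.215):
    r.move_straight([*J,.30],frame=None,rate=.2)
    g=r.move_straight([*J,.255],rate=.15); g=r.move_straight([*J,z],rate=.03,guard=6); st(f"contact {g}")
def turn(a0,z0,total,step=10,press=.001,lead=.028,zmin=.2):
    """clockwise in steps; target height trails the measured one by `press`"""
    for k in np.arange(step,total+.1,step):
        z=max(r.current_eef_pos()[2]-press,zmin)
        r.reach([*J,z],q(a0-k)); st(f"turn {k:.0f}")
        if np.linalg.norm(r.current_wrist_force())>60: print("force stop"); break
E
python3 - <<'E'
from h import *
e=r.current_eef_pos()
r.move_straight([e[0],e[1],.33],rate=.3)
r.reach([*J,.33],q(43)); st("over jar")
onto(43)
turn(43,0,30)
E
```

```text
over jar t 9.42 p [ 0.4516 -0.1313  0.3295] psi 43.0 F [0.4 0.6 0.2] M [ 0.01  0.04 -0.03] w 0.753 q6 0.26
contact True t 10.91 p [ 0.4517 -0.1321  0.2364] psi 43.0 F [-1.  -0.3  5.8] M [ 0.11  0.15 -0.03] w 0.756 q6 0.26
turn 10 t 11.2 p [ 0.4522 -0.1323  0.2364] psi 32.9 F [ 0.3 -0.4  7.6] M [ 0.02  0.09 -0.09] w 0.753 q6 0.43
turn 20 t 11.49 p [ 0.4522 -0.1323  0.2364] psi 22.9 F [ 0.2 -0.   8. ] M [ 0.02  0.07 -0.09] w 0.76 q6 0.61
turn 30 t 11.78 p [ 0.4522 -0.1323  0.2364] psi 12.9 F [-0.6  0.3  7.4] M [ 0.04  0.07 -0.16] w 0.753 q6 0.78
```

```bash
python3 - <<'E'
from h import *
turn(13,0,80,step=16)
E
```

```text
turn 16 t 12.16 p [ 0.4522 -0.1323  0.2364] psi -3.0 F [0.  0.4 8. ] M [-0.05 -0.01 -0.1 ] w 0.757 q6 1.06
turn 32 t 12.53 p [ 0.4523 -0.1324  0.2364] psi -19.0 F [ 1.  -0.5  8. ] M [-0.03 -0.15 -0.09] w 0.76 q6 1.34
turn 48 t 12.91 p [ 0.4524 -0.1325  0.2364] psi -35.0 F [ 1.1 -0.8  7.3] M [-0.18 -0.31 -0.1 ] w 0.757 q6 1.62
turn 64 t 13.28 p [ 0.4528 -0.1328  0.2364] psi -51.0 F [ 4.2 -2.8  5.9] M [-0.48 -0.73 -0.16] w 0.757 q6 1.9
turn 80 t 13.66 p [ 0.4531 -0.1331  0.2365] psi -67.1 F [ 5.2 -3.8  4.9] M [-0.82 -1.07 -0.11] w 0.758 q6 2.18
```

Lid B stayed about 9.5 mm above home over 110° of turning, so it passed every possible entry and does not fit. I'll put it back on its spot and fetch lid A.

```bash
python3 - <<'E'
from h import *
r.move_straight([*r.current_eef_pos()[:2],.33],rate=.25)
r.reach([*B,.33],q(0))
r.move_straight([*B,.03],rate=.25)
g=r.move_straight([*B,-.0035],rate=.03,guard=4); st(f"set {g}")
r.ungrasp(); st("open")
r.move_straight([*B,.12],rate=.2)
r.reach([*A,.12],q(0))
r.move_straight([*A,.04],rate=.2)
g=r.move_straight([*A,-.0035],rate=.08,guard=6); st(f"down {g}")
r.clamp(50); st("grip")
r.move_straight([*A,.06],rate=.1); st("lift")
p,d=r.grab_frame("scene"); cv2.imwrite("pics/s2.png",cv2.resize(p[150:320,320:560],(720,510))[:,:,::-1])
p,d=r.grab_frame("top"); np.savez("pics/top2.npz",p=p,d=d)
E
```

```text
set True t 17.75 p [ 0.4297  0.1736 -0.003 ] psi -0.0 F [-0.6  0.2  5.4] M [ 0.03  0.13 -0.03] w 0.756 q6 1.67
open t 18.1 p [ 0.4289  0.1735 -0.0038] psi -0.0 F [0.2 0.  0.3] M [ 0.02 -0.04  0.04] w 1.005 q6 1.67
down False t 20.91 p [ 0.465   0.366  -0.0035] psi 0.0 F [-1.1 -0.4  0.5] M [-0.04  0.03  0.04] w 1.003 q6 2.02
grip t 21.24 p [ 0.4657  0.3664 -0.0024] psi 0.0 F [-0.4 -0.1  6.3] M [-0.08  0.23 -0.01] w 0.753 q6 2.02
lift t 22.02 p [0.4646 0.3658 0.0594] psi -0.0 F [ 0.7 -0.  -0.2] M [-0.01 -0.01 -0.05] w 0.747 q6 2.02
```

View pics/s2.png

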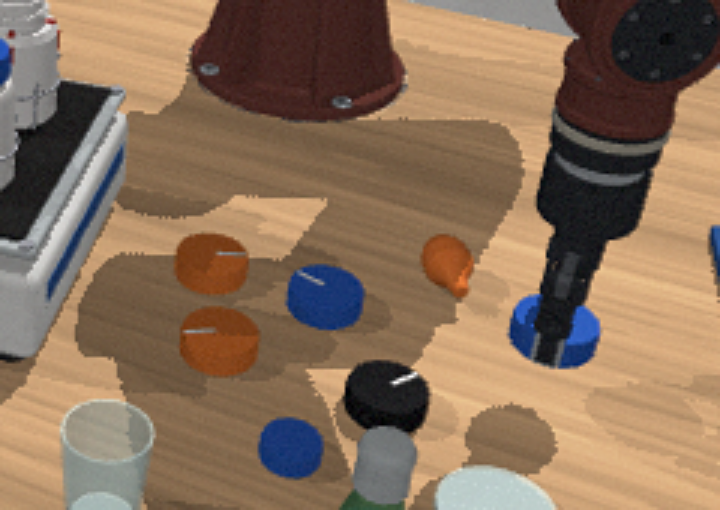

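Lid B is back flat on its spot (~(325,297) in the crop), and lid A is in the jaws. Now onto the jar.

```bash
python3 - <<'E'
from h import *
J[0]=.452
e=r.current_eef_pos()
r.move_straight([e[0],e[1],.33],rate=.3)
r.reach([*J,.33],q(38)); st("over jar")
onto(38)
turn(38,0,40,step=8,press=.002)
E
```

```text
over jar t 24.98 p [ 0.4521 -0.1315  0.3299] psi 38.0 F [ 0.7 -0.3 -0.7] M [-0.01 -0.02 -0.04] w 0.757 q6 0.35
contact True t 26.55 p [ 0.4523 -0.1327  0.2321] psi 38.0 F [ 0.1 -1.5  3.6] M [-0.15 -0.12  0.06] w 0.753 q6 0.34
turn 8 t 26.81 p [ 0.4524 -0.1328  0.2312] psi 29.9 F [-1.4 -3.3 10.1] M [-0.69  0.17 -0.16] w 0.752 q6 0.49
turn 16 t 27.07 p [ 0.4527 -0.1328  0.2306] psi 21.9 F [-0.2 -2.5 11.7] M [-0.5   0.01 -0.13] w 0.756 q6 0.63
turn 24 t 27.32 p [ 0.4526 -0.1328  0.2299] psi 13.9 F [ 0.2 -1.6 11.2] M [-0.68  0.01 -0.23] w 0.754 q6 0.76
turn 32 t 27.58 p [ 0.4525 -0.1331  0.2292] psi 5.9 F [-2.  -4.9 11.9] M [-0.89  0.1  -0.08] w 0.753 q6 0.9
turn 40 t 27.84 p [ 0.4523 -0.1328  0.2276] psi -1.8 F [-0.1 -5.3  5.2] M [-1.07 -0.28 -0.21] w 0.754 q6 1.04
```

It is threading: height falls about 0.6 mm per 8°, which matches the lead. I'll keep turning until the moment rises.

```bash
python3 - <<'E'
from h import *
J[:]=[.452,-.132]
a=psi()
for k in range(1,11):
    z=r.current_eef_pos()[2]-.001
    r.reach([*J,z],q(-2-8*k)); st(f"turn {40+8*k}")
    F=np.linalg.norm(r.current_wrist_force()); M=abs(r.current_moment()[2])
    if F>50 or M>1.2: print("stop"); break
p,d=r.grab_frame("scene"); cv2.imwrite("pics/s3.png",cv2.resize(p[100:230,230:400],(785,600),interpolation=cv2.INTER_CUBIC)[:,:,::-1])
E
```

```text
turn 48 t 28.1 p [ 0.4525 -0.1327  0.2276] psi -9.8 F [ 0.6 -4.2  9. ] M [-0.83 -0.02 -0.14] w 0.753 q6 1.18
turn 56 t 28.36 p [ 0.4525 -0.1328  0.2276] psi -17.8 F [ 1.1 -4.9  9.5] M [-0.83 -0.12 -0.15] w 0.752 q6 1.32
turn 64 t 28.62 p [ 0.4525 -0.1328  0.2276] psi -25.8 F [ 1.2 -5.4  8.6] M [-0.83 -0.13 -0.18] w 0.748 q6 1.46
turn 72 t 28.88 p [ 0.4525 -0.1328  0.2276] psi -33.8 F [ 1.  -5.5  9.7] M [-0.84 -0.03 -0.21] w 0.747 q6 1.6
turn 80 t 29.13 p [ 0.4526 -0.1328  0.2276] psi -41.8 F [ 1.7 -5.2  8.9] M [-0.85 -0.2  -0.18] w 0.754 q6 1.74
turn 88 t 29.39 p [ 0.4527 -0.1328  0.2275] psi -49.8 F [ 1.9 -5.   9. ] M [-0.85 -0.42 -0.31] w 0.752 q6 1.88
turn 96 t 29.65 p [ 0.453  -0.1328  0.2275] psi -57.8 F [ 4.6 -4.3  6.5] M [-0.74 -0.63 -0.2 ] w 0.751 q6 2.02
turn 104 t 29.91 p [ 0.4533 -0.1328  0.2274] psi -65.8 F [ 6.  -3.5  5.9] M [-0.88 -1.25 -0.26] w 0.753 q6 2.16
turn 112 t 30.17 p [ 0.4534 -0.1328  0.2273] psi -73.8 F [ 7.3 -4.8  6.2] M [-0.86 -1.25 -0.61] w 0.748 q6 2.3
turn 120 t 30.43 p [ 0.4525 -0.1329  0.2271] psi -81.9 F [ 1.  -7.   8.1] M [-1.05 -0.21 -0.57] w 0.754 q6 2.44
```

View pics/s3.png

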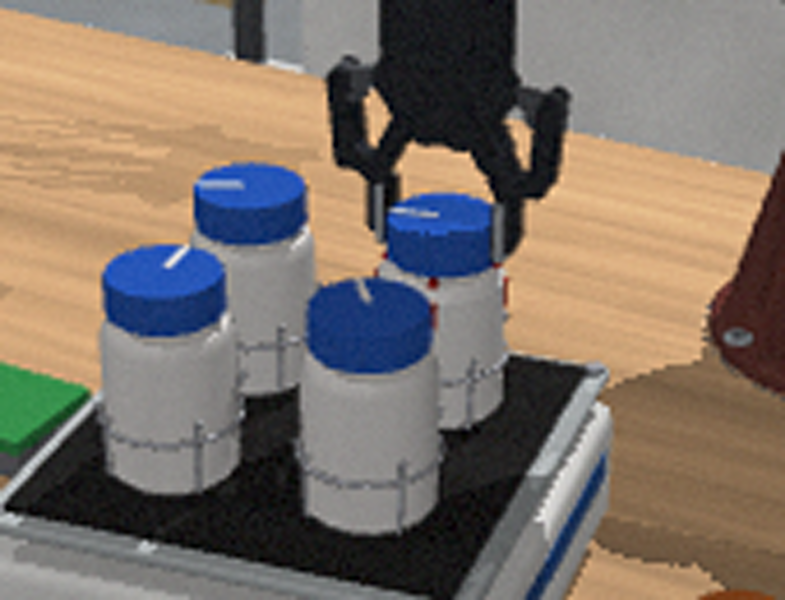

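```bash
cat >> h.py <<'E'
def look(p,d,n="scene"):
    W=world(n,d); hsv=cv2.cvtColor(p,cv2.COLOR_RGB2HSV)
    b=((hsv[...,0]>95)&(hsv[...,0]<125)&(hsv[...,1]>110)&(hsv[...,2]>50)).astype(np.uint8)
    b=cv2.morphologyEx(b,cv2.MORPH_CLOSE,np.ones((3,3)))>0
    for nm,c in(("open",J),("c1",[.572,-.1125]),("c2",[.590,-.2296]),("c3",[.472,-.25])):
        near=(np.hypot(W[...,0]-c[0],W[...,1]-c[1])<.027)&(W[...,2]>.24)&(W[...,2]<.275)&b
        P=W[near]
        if len(P)<30: print(nm,len(P)); continue
        P=P[P[:,2]>np.percentile(P[:,2],20)]
        k,*_=np.linalg.lstsq(np.c_[P[:,:2]-c,np.ones(len(P))],P[:,2],rcond=None)
        s=near&(hsv[...,1]<130)&(hsv[...,2]>110); S=W[s]
        a=np.degrees(np.arctan2(S[:,1]-c[1],S[:,0]-c[0])) if len(S) else []
        print(n,nm,len(P),"top z",k[2].round(4),"med",np.median(P[:,2]).round(4),"tilt deg",np.degrees(k[:2]).round(1),"stripe",len(S),(np.degrees(np.arctan2(*(S[:,:2].mean(0)-c)[::-1])).round(1) if len(S) else None))
E
python3 - <<'E'
from h import *
p,d=r.grab_frame("scene"); look(p,d)
# stripe by picture: line end and centre on z=.254 plane, from crop (437,215)->(390,210), scale 785/170
s=785/170; X=on_plane("scene",[[437/s+230,215/s+100],[390/s+230,212/s+100]],.256); print(X.round(4),np.degrees(np.arctan2(*(X[1]-X[0])[[1,0]])))
# expected outline of lid at home
a=np.linspace(0,2*np.pi,90)
for z in(.23,.235,.24):
    P=lambda z:np.c_[J[0]+.033*np.cos(a),J[1]+.033*np.sin(a),np.full(90,z)]
    lo,hi=pix("scene",P(z)),pix("scene",P(z+.024)); print(z,"bottom row",lo[:,1].max().round(1),"top row",hi[:,1].min().round(1))
h=cv2.cvtColor(p,cv2.COLOR_RGB2HSV); m=(h[...,0]>95)&(h[...,0]<125)&(h[...,1]>110)
print({u:(np.nonzero(m[135:165,u])[0][[0,-1]]+135).tolist() for u in range(318,336,3)})
E
```

```text
scene open 110 top z 0.2548 med 0.2547 tilt deg [ 0.1 -0.1] stripe 9 -70.9
scene c1 141 top z 0.2548 med 0.2546 tilt deg [-0.  -0.1] stripe 8 -140.6
scene c2 128 top z 0.2546 med 0.2545 tilt deg [ 0.2 -0.1] stripe 11 -159.3
scene c3 106 top z 0.2545 med 0.2543 tilt deg [-0.1 -0.3] stripe 14 -71.4
[[ 0.4575 -0.1327  0.256 ]
 [ 0.4673 -0.1581  0.256 ]] -68.78943825653515
0.23 bottom row 160.2 top row 141.3
0.235 bottom row 158.5 top row 139.6
0.24 bottom row 156.8 top row 137.9
{318: [143, 164], 321: [142, 164], 324: [142, 159], 327: [142, 159], 330: [142, 159], 333: [143, 158]}
```

By depth the lid is home and level: its top matches the closed jars' tops and tilt is about 0.1°. To be sure it's tight I'll grip harder and turn a little further, watching moment and stripe.

```bash
python3 - <<'E'
from h import *
e=r.current_eef_pos()
r.clamp(100); st("regrip")
a=psi()
for k in range(1,6):
    r.reach([*J,.2271],q(a-5*k)); st(f"+{5*k}")
    if abs(r.current_moment()[2])>2.5 or np.linalg.norm(r.current_wrist_force())>50: break
p,d=r.grab_frame("scene"); look(p,d)
E
```

```text
regrip t 30.74 p [ 0.4525 -0.133   0.2275] psi -81.8 F [ 2.1 -4.2  9.4] M [-0.95  0.01 -0.49] w 0.74 q6 2.43
+5 t 30.99 p [ 0.4528 -0.1329  0.2275] psi -86.6 F [ 6.1 -6.   3. ] M [-1.04 -1.24 -0.12] w 0.739 q6 2.52
+10 t 31.24 p [ 0.4533 -0.133   0.2275] psi -91.6 F [ 9.3 -7.1  1.4] M [-1.   -1.84 -0.41] w 0.739 q6 2.61
+15 t 31.49 p [ 0.4531 -0.1327  0.2275] psi -96.6 F [ 8.7 -5.5  3.2] M [-0.46 -1.55 -0.64] w 0.742 q6 2.69
+20 t 31.74 p [ 0.4519 -0.1334  0.2276] psi -101.7 F [-1.  -9.4  5.6] M [-1.87  0.1  -0.67] w 0.74 q6 2.78
+25 t 31.99 p [ 0.4519 -0.1328  0.2276] psi -106.6 F [ 0.9 -5.7  6.5] M [-1.17  0.04 -0.21] w 0.741 q6 2.87
scene open 93 top z 0.2547 med 0.2546 tilt deg [-0.   0.1] stripe 8 -96.9
scene c1 146 top z 0.2545 med 0.2544 tilt deg [0.3 0.1] stripe 9 -139.6
scene c2 128 top z 0.2546 med 0.2544 tilt deg [ 0.7 -0.1] stripe 11 -159.0
scene c3 104 top z 0.2548 med 0.2547 tilt deg [ 0.1 -0.3] stripe 15 -68.1
```

The lid turned with the gripper at constant height and low torque, so I can't take tightness for granted. A gentle upward pull will show whether the thread holds it.

```bash
python3 - <<'E'
from h import *
e=r.current_eef_pos()
for dz in(.001,.002,.003,.004):
    r.move_straight([*J,.2276+dz],rate=.01); st(f"pull {dz}")
    if r.current_wrist_force()[2]<-15: break
E
```

```text
pull 0.001 t 32.34 p [ 0.4517 -0.1328  0.2281] psi -106.6 F [ 1.8 -6.9 -1.5] M [-1.38 -0.4  -0.01] w 0.738 q6 2.87
pull 0.002 t 32.59 p [ 0.4517 -0.1328  0.2289] psi -106.6 F [ 2.  -7.3 -1.9] M [-1.41 -0.49  0.02] w 0.74 q6 2.87
pull 0.003 t 32.84 p [ 0.4517 -0.1328  0.2298] psi -106.6 F [ 2.7 -7.2 -2.4] M [-1.42 -0.52 -0.04] w 0.739 q6 2.87
pull 0.004 t 33.09 p [ 0.4517 -0.1328  0.2308] psi -106.6 F [ 2.1 -7.9 -2.4] M [-1.45 -0.47 -0.04] w 0.736 q6 2.87
```

It lifts with only 2.4 N, so the lid is on the rim but not engaged. A persistent Fy of about -7 N also shows I was holding it off-axis. I'll look, then re-seat it with the lateral force nulled and light pressure.

```bash
python3 - <<'E'
from h import *
p,d=r.grab_frame("scene"); look(p,d)
p2,d2=r.grab_frame("top"); look(p2,d2,"top")
a=cv2.resize(p[120:180,290:370],(800,600)[:2],interpolation=cv2.INTER_CUBIC)
cv2.imwrite("pics/s4.png",a[:,:,::-1])
# where does the lateral force vanish while on the neck
for dy in(-.001,-.002,-.003):
    r.move_straight([.452,-.132+dy,.2316],rate=.01); st(f"dy {dy}")
E
```

```text
scene open 88 top z 0.258 med 0.2579 tilt deg [ 0.8 -0.6] stripe 8 -96.0
scene c1 142 top z 0.2547 med 0.2546 tilt deg [-0. -0.] stripe 9 -139.2
scene c2 134 top z 0.2547 med 0.2546 tilt deg [-0.4  0.2] stripe 12 -159.9
scene c3 109 top z 0.2546 med 0.2545 tilt deg [-0.3  0. ] stripe 15 -73.3
open 0
top c1 48 top z 0.2545 med 0.2553 tilt deg [2.5 1.4] stripe 0 None
top c2 181 top z 0.2552 med 0.255 tilt deg [ 0.4 -0.3] stripe 7 -157.5
top c3 220 top z 0.2553 med 0.2552 tilt deg [-0.1  1.1] stripe 18 -64.6
dy -0.001 t 33.45 p [ 0.4517 -0.1329  0.231 ] psi -106.7 F [ 1.5 -3.3 -2.1] M [-0.58 -0.2   0.02] w 0.743 q6 2.87
dy -0.002 t 33.7 p [ 0.4517 -0.1336  0.2312] psi -106.8 F [ 0.7  0.4 -3.5] M [0.13 0.   0.02] w 0.738 q6 2.87
dy -0.003 t 33.95 p [ 0.4517 -0.1347  0.2312] psi -106.8 F [-0.1  0.6 -5.1] M [0.35 0.15 0.04] w 0.741 q6 2.87
```

View pics/s4.png

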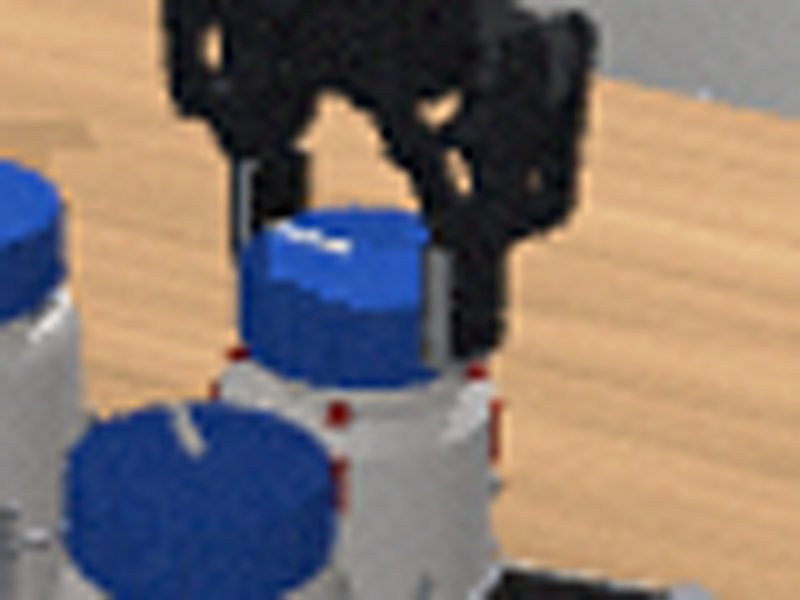

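The image shows the lid raised about 3 mm and level, with the stripe pointing to about -95°. Lateral force vanishes at y ≤ -0.1335 and an upward stop appears at about 3.4 mm, so a lug is probably under a thread with axial play. I was about 2 mm off-axis and the lugs likely hopped. I'll find the free-play centre, regrip half a turn back, and turn clockwise with the lateral force nulled.

```bash
python3 - <<'E'
from h import *
z=.2295
def probe(x,y):
    r.move_straight([x,y,z],rate=.012); F=r.current_wrist_force(); print(round(x,4),round(y,4),"F",F.round(1),"p",r.current_eef_pos().round(4)); return F
y=-.135
probe(.452,y)
while y>-.139:
    y-=.001
    if probe(.452,y)[1]>4: break
yc=(-.1335+y+.0005)/2; print("yc",yc)
lim=[]
for s in(1,-1):
    x=.452
    for k in range(4):
        x+=s*.001
        if s*probe(x,yc)[0]<-4: break
    lim.append(x-s*.0005)
print("xc",np.mean(lim),lim); st()
E
```

```text
0.452 -0.135 F [ 0.5 -0.4 -0.3] p [ 0.4522 -0.1352  0.2299]
0.452 -0.136 F [0.5 2.4 0.4] p [ 0.4522 -0.1358  0.2297]
0.452 -0.137 F [1.3 7.6 1.4] p [ 0.4522 -0.136   0.2297]
yc -0.135
0.453 -0.135 F [ 0.1 -0.5 -1.1] p [ 0.453  -0.1352  0.2295]
0.454 -0.135 F [-3.9  0.9  0.5] p [ 0.4536 -0.135   0.2293]
0.455 -0.135 F [-8.   0.2  0.5] p [ 0.4538 -0.1349  0.2291]
0.451 -0.135 F [-0.   0.5  0.1] p [ 0.4512 -0.1351  0.2297]
0.45 -0.135 F [ 4.5  0.3 -1.5] p [ 0.4508 -0.135   0.2297]
xc 0.4525 [0.4545, 0.4505]
 t 36.34 p [ 0.4508 -0.135   0.2297] psi -106.8 F [ 4.5  0.3 -1.5] M [ 0.2  -1.01 -0.05] w 0.738 q6 2.86
```

```bash
cat >> h.py <<'E'
J=np.array([.4522,-.1346])
def turn2(a0,total,step,fz,T=None,mmax=1.5):
    T=J.copy() if T is None else T
    z=r.current_eef_pos()[2]
    for k in np.arange(step,total+.1,step):
        F=r.current_wrist_force()
        T+=np.clip(.00008*F[:2],-.0004,.0004)*(np.abs(F[:2])>1)
        z+=np.clip((F[2]-fz)*.0001,-.0012,.0012)
        r.reach([*T,z],q(a0-k)); st(f"turn {k:.0f} T {T.round(4)} z {z:.4f}")
        if abs(r.current_moment()[2])>mmax: print("tight?"); break
E
python3 - <<'E'
from h import *
r.move_straight([*J,.2285],rate=.03); st("c")
r.move_straight([*J,.2272],rate=.03,guard=4); st("low")
r.ungrasp(); r.reach([*J,.2276],q(73)); st("half turn")
r.clamp(60); st("regrip")
turn2(73,48,8,-2)
E
```

```text
c t 36.59 p [ 0.4521 -0.1346  0.2283] psi -106.8 F [-0.  -0.5 -0.6] M [ 0.03  0.02 -0.01] w 0.736 q6 2.87
low t 36.84 p [ 0.4522 -0.1346  0.2277] psi -106.8 F [-1.4  0.2  4.1] M [ 0.1   0.37 -0.05] w 0.741 q6 2.87
half turn t 39.85 p [ 0.4522 -0.1346  0.2276] psi 73.0 F [-0.4  0.2 -1. ] M [-0.    0.06  0.02] w 0.998 q6 -0.27
regrip t 40.18 p [ 0.4524 -0.1347  0.2283] psi 73.0 F [-0.2  0.6  5.6] M [ 0.08  0.22 -0.  ] w 0.75 q6 -0.27
turn 8 T [ 0.4522 -0.1346] z 0.2290 t 40.44 p [ 0.4522 -0.1346  0.2288] psi 65.2 F [-0.4 -0.8  0.5] M [ 0.01 -0.02 -0.  ] w 0.752 q6 -0.13
turn 16 T [ 0.4522 -0.1346] z 0.2293 t 40.7 p [ 0.4521 -0.1346  0.2291] psi 57.3 F [-0.5  1.  -0.2] M [-0.03  0.01 -0.02] w 0.748 q6 0.0
turn 24 T [ 0.4522 -0.1346] z 0.2294 t 40.96 p [ 0.4522 -0.1346  0.2293] psi 49.4 F [ 0.4  0.3 -0.1] M [-0.01 -0.03  0.01] w 0.748 q6 0.14
turn 32 T [ 0.4522 -0.1346] z 0.2296 t 41.22 p [ 0.4521 -0.1345  0.2293] psi 41.4 F [ 0.4  0.3 -2.6] M [0.04 0.11 0.03] w 0.747 q6 0.28
turn 40 T [ 0.4522 -0.1346] z 0.2296 t 41.48 p [ 0.4519 -0.1344  0.2289] psi 33.5 F [-0.6  0.7 -6.3] M [0.02 0.03 0.  ] w 0.75 q6 0.42
turn 48 T [ 0.4522 -0.1346] z 0.2291 t 41.73 p [ 0.4519 -0.1344  0.2284] psi 25.5 F [ -0.2  -0.1 -10.9] M [ 0.05  0.09 -0.05] w 0.749 q6 0.56
```

The thread is now engaging: the lid is pulled down as it turns and the lateral force is near zero. Continuing until the moment stops it.

```bash
python3 - <<'E'
from h import *
r.clamp(100)
turn2(25,80,6,-1,mmax=1.5)
p,d=r.grab_frame("scene"); look(p,d)
E
```

```text
turn 6 T [ 0.4522 -0.1346] z 0.2279 t 42.2 p [ 0.4524 -0.1345  0.2286] psi 19.2 F [-0.8  4.6  1.1] M [ 0.67  0.38 -0.24] w 0.738 q6 0.67
turn 12 T [ 0.4522 -0.1342] z 0.2281 t 42.45 p [ 0.4524 -0.1344  0.2286] psi 13.3 F [-1.   2.1  0.4] M [ 0.26  0.49 -0.19] w 0.734 q6 0.77
turn 18 T [ 0.4522 -0.1341] z 0.2282 t 42.7 p [ 0.4524 -0.1346  0.2286] psi 7.3 F [-1.4 -1.7  0.5] M [-0.32  0.36 -0.33] w 0.74 q6 0.88
turn 24 T [ 0.4521 -0.1342] z 0.2284 t 42.95 p [ 0.4531 -0.1355  0.2287] psi 1.2 F [ 4.  -6.2 -2.1] M [-1.24 -0.79 -0.51] w 0.736 q6 0.98
turn 30 T [ 0.4524 -0.1346] z 0.2283 t 43.2 p [ 0.4535 -0.1358  0.2287] psi -4.8 F [ 3.5 -6.2 -3.4] M [-1.22 -0.97  0.34] w 0.74 q6 1.09
turn 36 T [ 0.4527 -0.135 ] z 0.2280 t 43.45 p [ 0.4534 -0.1361  0.2294] psi -10.7 F [ 1.  -5.9  8. ] M [-0.52  0.69  0.25] w 0.736 q6 1.19
turn 42 T [ 0.4528 -0.1354] z 0.2289 t 43.7 p [ 0.4528 -0.1363  0.23  ] psi -16.6 F [-5.2 -4.1  7.4] M [-0.98  0.86 -0.19] w 0.741 q6 1.29
turn 48 T [ 0.4524 -0.1357] z 0.2298 t 43.95 p [ 0.4524 -0.1357  0.2298] psi -22.6 F [-1.  -1.3  0.1] M [-0.26  0.19  0.01] w 0.737 q6
[... 300 characters left out ...]
2 -0.1359] z 0.2300 t 44.7 p [ 0.4521 -0.1358  0.2298] psi -40.6 F [-0.7 -0.7  0. ] M [-0.07  0.2  -0.02] w 0.741 q6 1.71
turn 72 T [ 0.4522 -0.1359] z 0.2301 t 44.95 p [ 0.4521 -0.1358  0.23  ] psi -46.6 F [-1.4 -0.  -0.5] M [-0.03  0.28  0.04] w 0.739 q6 1.81
turn 78 T [ 0.4521 -0.1359] z 0.2301 t 45.2 p [ 0.452  -0.1357  0.2298] psi -52.6 F [-0.6  0.6 -3.3] M [-0.02  0.07 -0.02] w 0.734 q6 1.92
scene open 111 top z 0.2558 med 0.2557 tilt deg [ 0.1 -0.2] stripe 10 136.8
scene c1 142 top z 0.2547 med 0.2546 tilt deg [-0.4  0.1] stripe 12 -138.1
scene c2 130 top z 0.2546 med 0.2545 tilt deg [-0.   0.2] stripe 10 -157.8
scene c3 105 top z 0.2547 med 0.2546 tilt deg [ 0.7 -0. ] stripe 15 -67.3
```

The lid reached home and wedged at about 0.3–0.5 Nm, then hopped past because I kept turning. The thread is catching again now (Fz -3.3), so tight should come at ψ ≈ -75. I'll use small steps and stop at the first firm torque.

```bash
python3 - <<'E'
from h import *
T=np.array([.4522,-.1352]); z=r.current_eef_pos()[2]; a=psi()
for k in range(1,9):
    F=r.current_wrist_force()
    z=max(z-(.0003 if F[2]<-1 else 0)+np.clip((F[2]+1)*.00008,-.0006,.0006),.2280)
    r.reach([*T,z],q(a-4*k)); st(f"{4*k} z {z:.4f}")
    F=r.current_wrist_force()
    if r.current_moment()[2]<-.3 or np.hypot(*F[:2])>5: print("stop"); break
p,d=r.grab_frame("scene"); look(p,d)
E
```

```text
4 z 0.2293 t 45.5 p [ 0.4519 -0.1352  0.2293] psi -56.4 F [-2.9 -0.2 -0.3] M [-0.16  0.79 -0.01] w 0.736 q6 1.99
8 z 0.2294 t 45.75 p [ 0.4519 -0.1352  0.2292] psi -60.4 F [-4.5 -1.4 -2.4] M [-0.4   0.94 -0.  ] w 0.735 q6 2.06
12 z 0.2290 t 46.0 p [ 0.4519 -0.1353  0.2288] psi -64.5 F [-5.  -1.6 -1.9] M [-0.42  0.99 -0.04] w 0.738 q6 2.13
stop
scene open 112 top z 0.2548 med 0.2547 tilt deg [0.3 0.4] stripe 11 126.6
scene c1 146 top z 0.2547 med 0.2546 tilt deg [0.3 0.1] stripe 10 -138.0
scene c2 134 top z 0.2546 med 0.2545 tilt deg [ 0.5 -0.2] stripe 11 -159.4
scene c3 105 top z 0.2547 med 0.2546 tilt deg [ 0.3 -0.1] stripe 15 -70.7
```

```bash
python3 - <<'E'
from h import *
T=np.array([.4516,-.1353]); z=.2287; a=psi()
for k in range(1,10):
    F=r.current_wrist_force()
    if k>1: T+=np.clip(.00006*F[:2],-.0003,.0003)*(np.abs(F[:2])>1.5)
    z=max(z+np.clip((F[2]+0)*.00008,-.0004,.0004),.2280)
    r.reach([*T,z],q(a-3*k)); st(f"{3*k} z {z:.4f}")
    F=r.current_wrist_force()
    if r.current_moment()[2]<-.4 or np.hypot(*F[:2])>7: print("stop"); break
p,d=r.grab_frame("scene"); look(p,d)
E
```

```text
3 z 0.2286 t 46.3 p [ 0.4518 -0.1354  0.2288] psi -67.3 F [-1.6 -1.4 -0.8] M [-0.42  0.44 -0.05] w 0.736 q6 2.18
6 z 0.2285 t 46.55 p [ 0.4517 -0.1354  0.2288] psi -70.3 F [-1.6 -1.2  0.9] M [-0.51  0.39 -0.07] w 0.735 q6 2.23
9 z 0.2286 t 46.8 p [ 0.4515 -0.1354  0.2287] psi -73.3 F [-2.2 -1.6  0.3] M [-0.71  0.39 -0.23] w 0.739 q6 2.28
12 z 0.2286 t 47.05 p [ 0.4513 -0.1355  0.2287] psi -76.3 F [-2.7 -1.   0.6] M [-0.78  0.56 -0.3 ] w 0.738 q6 2.33
15 z 0.2287 t 47.3 p [ 0.4512 -0.1355  0.2287] psi -79.3 F [-2.5 -2.6 -0.1] M [-0.83  0.4  -0.34] w 0.735 q6 2.39
18 z 0.2287 t 47.55 p [ 0.451  -0.1354  0.2287] psi -82.3 F [-1.4 -0.9 -0.1] M [-0.42  0.43 -0.4 ] w 0.738 q6 2.44
21 z 0.2287 t 47.8 p [ 0.4506 -0.1352  0.2287] psi -85.3 F [-4.6  1.6  2.2] M [-0.13  1.1  -0.53] w 0.734 q6 2.49
stop
scene open 108 top z 0.2547 med 0.2546 tilt deg [-0.1 -0.3] stripe 9 116.2
scene c1 136 top z 0.2546 med 0.2545 tilt deg [ 0.2 -0.1] stripe 10 -139.5
scene c2 128 top z 0.2546 med 0.2545 tilt deg [-0.1 -0.4] stripe 11 -158.1
scene c3 104 top z 0.2546 med 0.2545 tilt deg [0.  0.7] stripe 15 -70.4
```

Torque rose steadily to 0.53 Nm at home height, and the last degrees slipped in the jaws, so it is tight. Next: small pull test, release, retreat, final look.

```bash
python3 - <<'E'
from h import *
e=r.current_eef_pos()
r.move_straight([e[0],e[1],.2297],rate=.01); st("pull")
r.move_straight([e[0],e[1],.2287],rate=.02); st("back")
r.ungrasp(); st("open")
r.move_straight([.4522,-.1350,.36],rate=.15)
r.reach([.40,.05,.40],q(-85)); st("clear")
for n in("scene","top"):
    p,d=r.grab_frame(n); look(p,d,n); globals()[n]=p
a=cv2.resize(scene[120:220,230:370],(400,286),interpolation=cv2.INTER_CUBIC); b=cv2.resize(scene[210:340,340:530],(400,286),interpolation=cv2.INTER_CUBIC)
c=cv2.resize(top[140:300,130:440],(800,300)[:2],interpolation=cv2.INTER_CUBIC)
cv2.imwrite("pics/end.png",np.vstack([np.hstack([a,b]),c])[:,:,::-1])
E
```

```text
pull t 48.12 p [ 0.4506 -0.1351  0.2287] psi -85.4 F [  2.   -1.6 -11.5] M [-1.   -0.2  -0.26] w 0.737 q6 2.49
back t 48.37 p [ 0.4506 -0.1351  0.2287] psi -85.4 F [-0.3 -1.  -6.4] M [-0.68  0.28 -0.23] w 0.735 q6 2.49
open t 48.73 p [ 0.451  -0.1352  0.2294] psi -85.4 F [-0.2  0.2  0.7] M [ 0.    0.07 -0.03] w 1.002 q6 2.49
clear t 50.56 p [0.4004 0.0494 0.3993] psi -85.0 F [ 0.4 -0.9 -0.6] M [-0.03  0.02  0.03] w 1.002 q6 2.85
scene open 113 top z 0.2548 med 0.2547 tilt deg [-0.7 -0.2] stripe 9 110.3
scene c1 140 top z 0.2547 med 0.2546 tilt deg [-0.3 -0.1] stripe 10 -138.7
scene c2 130 top z 0.2547 med 0.2547 tilt deg [-0.5  0.2] stripe 12 -160.2
scene c3 100 top z 0.2547 med 0.2544 tilt deg [0.1 0.2] stripe 14 -67.0
top open 252 top z 0.2555 med 0.2551 tilt deg [-0.   1.3] stripe 21 108.1
top c1 240 top z 0.2554 med 0.2549 tilt deg [-1.  -0.4] stripe 20 -140.7
top c2 239 top z 0.2554 med 0.2552 tilt deg [-0.6 -0.3] stripe 21 -164.5
top c3 248 top z 0.2554 med 0.255 tilt deg [0.5 0.5] stripe 18 -64.3
```

View pics/end.png

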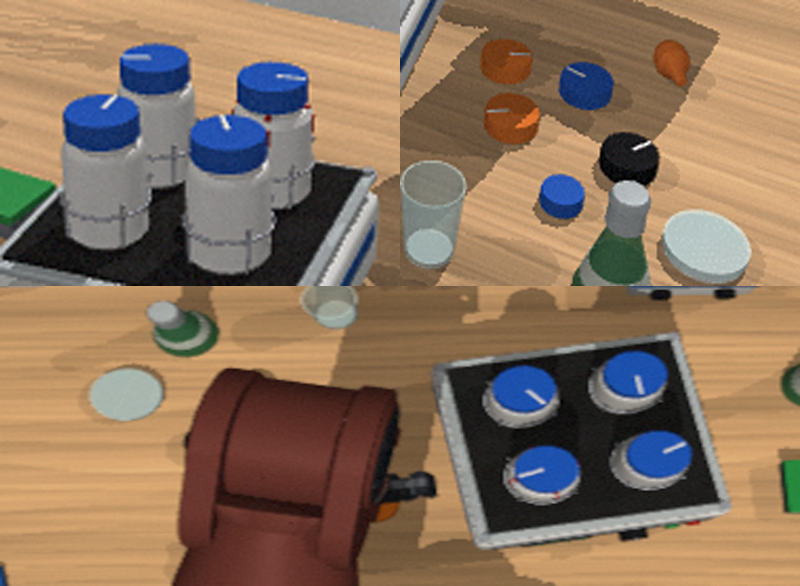

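```bash
python3 - <<'E'
from h import *
r.hand_in(); print(r.current_clock())
E
```

```text
the job is handed in; nothing more can be done
the job is handed in; nothing more can be done
```

The open jar is closed: the wide blue lid that was farther from the shaker, at (0.465, 0.366), fits, and it is screwed home and released. The job was handed in soon after the last reading, which was 50.6 s.

**The lid that does not fit:** I tried the nearer wide lid first. It stayed about 10 mm above home through 110° of turning, so I put it back flat, top up, on its own spot.

**How the screwing went:** The first attempt reached home height but lifted off freely, because I was holding the lid about 2 mm off the jar's axis. After re-centring it threaded. I turned too far once and it slipped past its stop, so I ran it home a second time and stopped on rising torque.

**Last checks:**

| Check | Result |
|---|---|
| Height of lid top | Within 1 mm of the three closed jars, in both cameras |
| Level | Within about 1°, close to the noise on the closed jars |
| Turning torque at home | Rose steadily to 0.53 Nm |
| Upward pull of 11.5 N | Lid did not move |
| After release | Gripper open and clear of everything |
| Other things on the bench | Looked unmoved in the final scene view; the top view was partly blocked by the arm |

**One disagreement:** the stripe ended about 90° past the thread entry by my measurement, against the "some 70°" described. That suggests the lid is a little over-tightened, or that my mark and stripe angles are off by several degrees. The pull test came after the last turn and held.

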